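# Loosen the length stop's knurled ring two turns and push its rod home

## Task

Reset the length stop on the cut-off bench with a fingertip, gripping nothing: roll the finger along the rim of the big knurled locking ring to loosen it, anticlockwise seen from above, by two full turns, and only then push the stop rod by its round pad all the way home into the block. Leave the ring two turns loose, and leave the screwdriver, bottle, tube offcut and coupling standing or lying where they are.

Things in the scene. Friction and masses are not known exactly. Their poses are not given: they have to be found in the camera images.
- stop: The length stop, bolted down: a 100 x 70 x 6 mm steel base plate (x by y), on it a grey block 56 x 60 mm up to z 40 mm, the locking ring on top and the stop rod through it along y, with a 34 mm square foot at its +y end. Origin: on the bench surface under the ring's axis; z up. Its yaw varies (about +-0.6 rad).
- ring_centre (a point): Centre of the locking ring, on its vertical axis, at mid-height (54 mm above the bench). Fixed to the block. The ring overhangs the block, and nothing else stands as high within 120 mm of its axis, so a finger can travel all round its rim.
- ring_rim: The locking ring: bare aluminium disc, 96 mm across its 36 upright knurl ridges (2.5 mm proud), from 42 to 66 mm above the bench. A dark radial index bar (28 x 8 mm, 3 mm high) on its top lies along this body's +x axis, from 14 to 42 mm from the centre. Origin on the ring axis at bench level. Friction 0.06 N m, about 1.3 N at the rim; it stays where left and does not rise.
- lock_ring (a joint): Turn of the locking ring in rad, 0 = tight (every start, against a stop), growing anticlockwise seen from above as it loosens; it counts on through full turns (6.28 each), to an end stop at 18.85 (three turns).
- stop_rod (a joint): How far the stop rod has been pushed in, m: 0 = right out, 0.05 = home, its dark shoulder meeting the brass bush on the block (mechanical stop). Starts between 0 and 0.02. Needs about 5 N to slide and stays where left. It would slide even with the ring tight, so do not push it before.
- pad_face (a point): Centre of the outer face of the rod's round steel push pad (32 mm diameter, 10 mm thick, face upright, centre 24 mm above the bench). It stands on the stop's -y side, 135 mm minus the joint value stop_rod from the ring axis (85 mm when home); push it along the stop's +y axis. The bench is free for over 60 mm outside the pad.
- screwdriver: Loose screwdriver, 190 mm long, lying beyond the stop (+x side), origin at its underside. Bystander.
- oil_bottle: Loose white plastic oil bottle, 52 mm diameter, 130 mm tall, standing beyond the stop to its +y side, 200 mm or more from the ring axis. Origin under its centre. Bystander.
- offcut: Loose upright offcut of 34 mm square aluminium tube, 70 mm tall, on the robot's side of the stop towards +y, 165 to 215 mm from the ring axis. Origin under its centre. Bystander.
- coupling: Loose dark steel pipe coupling, 42 mm outside diameter, 32 mm tall, standing beyond the stop towards -y, 200 to 240 mm from the ring axis. Origin under its centre. Bystander.

How it is judged:
By the outcome, as a careful person would: the job done as asked, in the order asked, and still so for the second after the job is handed in, with the robot touching nothing.
It also fails if it takes over 72 s, if anything falls off the work surface, if the arm or the gripper's body presses on something with over 40 N, if the wrist force passes 120 N, or if a joint passes its speed limit or range.

## Robot

A 6-joint arm with a two-finger parallel gripper is mounted at the origin on the work surface. World frame = base frame: x ahead of the robot, y to its left, z up, the work surface at z = 0. Lengths are in m, angles in rad, forces in N, time in s.
With the tool pointing down it reaches from about 0.35 to 0.975 m from the base axis. Payload 4.9 kg.
Tool frame: the origin (TCP) lies on the centre line of the jaws, within the pads' length; the fingertips stand 11 mm ahead of it and the grasp point (between the pads) lies 8 mm behind it; z points along the fingers, y is the direction in which the jaws open and shut (so a half turn about z gives the same grasp; the last joint's range is limited). The gripper opens to 85 mm and grips with 20 to 120 N. Pads are 22 mm wide; open, the fingers measure 114 mm over their backs; the gripper's body (76 mm by 85 mm) begins 54 mm behind the grasp point. The pads swing forward as they close: fully open they stand 13 mm farther back than shut.
Start: joints at [-1.339, 0.053, 1.613, -0, 1.476, -0.119], TCP at [0.215, -0.587, 0.242] pointing down, gripper open.
Joint ranges: [-3.01, 3.01], [-1.01, 2.22], [0.06, 2.58], [-1.02, 4.17], [0.09, 2.62], [-3.14, 3.14]. Speed limits (rad/s): [2.57, 2.57, 3.14, 3.14, 3.14, 3.14].

## Interface

Orientations are given as a rotation vector (axis times angle).
In Python, from station import ctrl gives the robot as it stands.
- The arm moves only by the tool send_rows, never from a script. Its argument "series" is a list of rows, each an object of numbers: "tx", "ty", "tz": the shift along the tool's x, y, z in cm; "wx", "wy", "wz": the turn, a rotation vector about the tool's x, y, z in rad; "jaw": the closure, from 0 (fully open) to 1 (shut). In form: [{"tx": .., "ty": .., "tz": .., "wx": .., "wy": .., "wz": .., "jaw": ..}, ...]. A call has 1 to 5 rows; each row shifts and turns the pose as measured when the row begins, along the tool's axes as they then stand; what a row does not reach is not made up. A row lasts 1/8 s, in which the tool goes at most 62.5 mm and 10.7 degrees, less where a joint would pass 70% of its speed; a pose out of reach is approached as far as the arm can. A call is refused whole if a number of a shift passes 6.25 or a number of a turn 0.188, either way. A call with a gripper value outside its range is refused whole. The fingers move at their own pace and stop on an object; "squeeze" is the grip in N (left out, the last holds). Time passes only in rows, so rows that do not move let the fingers close. It gives the time, the measured TCP pose, the force and the opening at its end, in the units of the state.
- ctrl.get_obs(): the state, without advancing time (a new reading comes with each control period).
- ctrl.get_image(name): name is "side" or "top" or "wrist"; returns the picture (480x640x3 uint8, red, green, blue); there is no depth.
- ctrl.camera_info(name): a dict with "mtx" (3x3 intrinsics, pixels), "R" (3x3) and "t" (3): a world point X has camera coordinates R X + t. Camera axes: x right, y down, z forward; pixel columns grow to the right and rows downward; lengths in m; the calibration is good to about 2 mm. A picture is of the moment at which its call begins: read the wrist's pose just before it. camera_info takes no time and is no camera call; for the wrist camera it gives the pose at the moment of the call.
- ctrl.finish_job(): hands the job in, once; it reports no verdict.
The state is a dict: "t": time; "q": joint angles; "dq": joint speeds; "effort": joint torques, N m; "tool_pos": TCP position; "tool_rot": TCP orientation; "contact_force": force on the tool from outside, world axes, zero at the start; "wrist_torque": the same for the moment, N m; "opening": finger opening in m.
Only numpy, scipy, OpenCV 4.12 (cv2) and the standard library are available. Lean on these libraries where they do the work, as an engineer would, in place of code of your own. Each camera call takes 0.05 s, during which the arm holds its last target.

## Working session

There is one attempt and no reset: what is moved stays moved. The work goes in short steps, Python scripts to look and compute and a tool call to move; the robot and the scene stay as the last step left them, time stands still between calls to the robot, and variables do not carry over. Pictures are saved under pics/ and viewed, and the job is handed in when it is done.

Besides the shell and the picture viewer there is one more tool, called as name([rows], argument=value, ...), one row to a line, values as JSON. send_rows: Moves the arm, as the interface text tells. Its arguments: {"type":"object","properties":{"series":{"type":"array"},"squeeze":{"type":"number"}},"required":["series"]}

```bash
ls; mkdir -p pics
python3 - <<'E'
from station import ctrl
import cv2
o=ctrl.get_obs();print(o)
for n in("side","top"):
    i=ctrl.get_image(n);cv2.imwrite(f"pics/{n}0.png",i[:,:,::-1]);c=ctrl.camera_info(n);print(n,c)
E
```

```text
pics
{'t': 0.0, 'q': array([-1.33901547e+00,  5.33448777e-02,  1.61429283e+00, -1.12853155e-05,
        1.47597112e+00, -1.18992214e-01]), 'dq': array([-9.71814567e-04, -1.52018902e-03, -1.15851944e-03, -4.92209997e-04,
        3.37458543e-05, -4.62489909e-04]), 'effort': array([-8.44649130e-04, -3.93682659e+01, -3.70179677e+01, -1.46941870e-04,
        7.22139506e-03, -8.47683577e-07]), 'tool_pos': array([ 0.21462991, -0.58636029,  0.24107111]), 'tool_rot': array([-3.09141623e+00, -5.47823134e-01,  1.95998326e-04]), 'contact_force': array([-0.54676672, -0.64122859,  1.08379229]), 'wrist_torque': array([ 0.01871078, -0.01323376,  0.01730546]), 'opening': 0.08545854264120023}
side {'mtx': array([[474.78143398,   0.        , 317.33298812],
       [  0.        , 474.78143398, 234.2603715 ],
       [  0.        ,   0.        ,   1.        ]]), 'R': array([[-0.94395776, -0.32987186, -0.01132728],
       [-0.24393545,  0.72033943, -0.64931241],
       [ 0.22234938, -0.61016036, -0.76043743]]), 't': array([0.56478199, 0.14535707, 0.69261806])}
top {'mtx': array([[564.87904195,   0.        , 316.98074119],
       [  0.        , 564.87904195, 231.24884552],
       [  0.        ,   0.        ,   1.        ]]), 'R': array([[ 2.50187389e-02, -9.99686965e-01,  1.85735778e-04],
       [-9.85494622e-01, -2.46947481e-02, -1.67900324e-01],
       [ 1.67852352e-01,  4.01761276e-03, -9.85803960e-01]]), 't': array([0.01667326, 0.59388345, 1.07898019])}
```

View pics/top0.png

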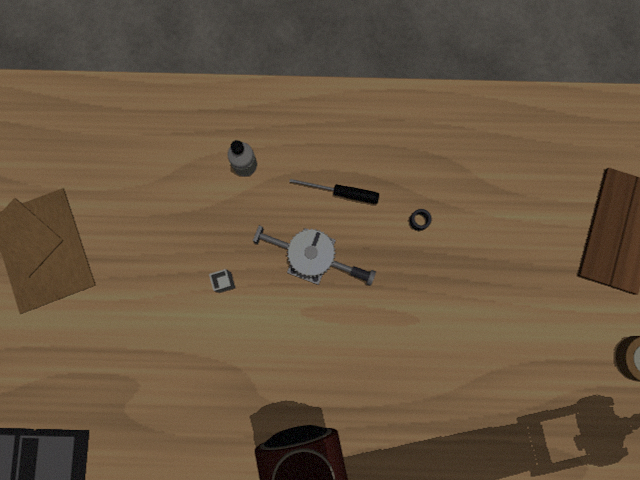

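View pics/side0.png

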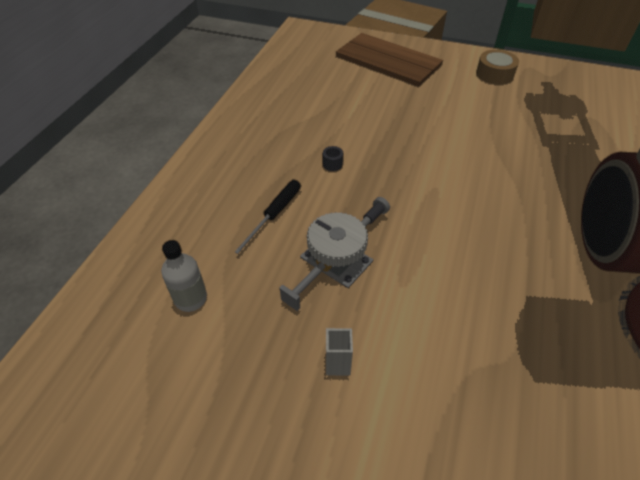

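```bash
cat > h.py <<'E'
import numpy as np,cv2
from station import ctrl
def ray(n,uv,z,info=None):
    c=info or ctrl.camera_info(n);R=c['R'];C=-R.T@c['t']
    d=R.T@np.linalg.inv(c['mtx'])@np.array([uv[0],uv[1],1.])
    return C+d*(z-C[2])/d[2]
def proj(n,X,info=None):
    c=info or ctrl.camera_info(n);p=c['mtx']@(c['R']@np.array(X)+c['t']);return p[:2]/p[2]
E
python3 - <<'E'
from h import *
for n,b in(("top",(200,120,450,320)),("side",(220,120,420,400))):
    im=cv2.imread(f"pics/{n}0.png");x0,y0,x1,y1=b
    s=3 if n=="top" else 2
    cv2.imwrite(f"pics/{n}0c.png",cv2.resize(im[y0:y1,x0:x1],None,fx=s,fy=s,interpolation=cv2.INTER_CUBIC))
im=cv2.imread("pics/top0.png")
hsv=cv2.cvtColor(im,cv2.COLOR_BGR2HSV)
m=((hsv[...,1]<40)&(hsv[...,2]>140)).astype(np.uint8)*255
cs,_=cv2.findContours(m,cv2.RETR_EXTERNAL,cv2.CHAIN_APPROX_NONE)
for c in cs:
    a=cv2.contourArea(c)
    if a>60: print(a,cv2.minEnclosingCircle(c),ray("top",cv2.minEnclosingCircle(c)[0],.066))
for uv,z in(((371,278),.024),((258,236),.024)): print(ray("top",uv,z))
E
```

```text
[ 0.50481677 -0.07970999  0.024     ]
[0.58488048 0.1518618  0.024     ]
```

View pics/top0c.png

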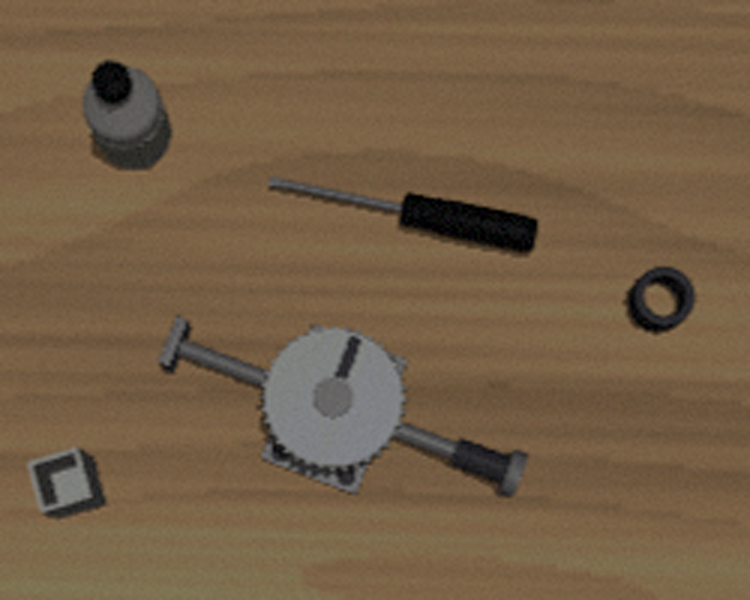

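View pics/side0c.png

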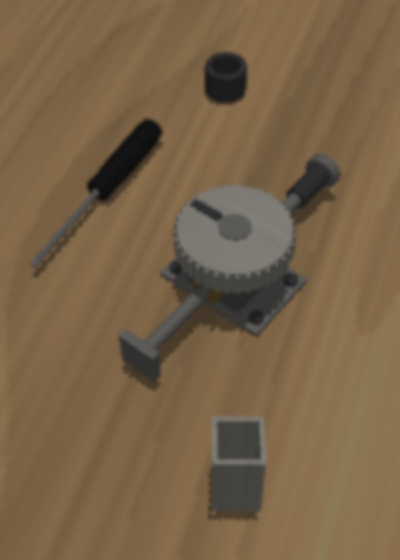

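Run:
```python
from h import *
im=cv2.imread("pics/top0.png")
hsv=cv2.cvtColor(im,cv2.COLOR_BGR2HSV)
m=((hsv[...,1]<50)&(hsv[...,2]>70)).astype(np.uint8)*255
m[:120]=0;m[320:]=0;m[:,:200]=0;m[:,450:]=0
o=cv2.morphologyEx(m,cv2.MORPH_OPEN,cv2.getStructuringElement(cv2.MORPH_ELLIPSE,(21,21)))
cs,_=cv2.findContours(o,cv2.RETR_EXTERNAL,cv2.CHAIN_APPROX_NONE)
for c in cs:
    print(cv2.contourArea(c),cv2.fitEllipse(c)); e=cv2.fitEllipse(c)
    C=ray("top",e[0],.066);print("top",C, "diam",[1.0*s*np.linalg.norm(ray("top",(e[0][0]+1,e[0][1]),.066)-C) for s in e[1]])
P=ray("top",(371.3,277.3),.032);F=ray("top",(259,235),.032)
print(P,F)
ex=np.array([C,P,F])[:,:2];d=ex[2]-ex[1];print("yaw",np.arctan2(-d[0],d[1]), "pad dist",np.linalg.norm(ex[1]-ex[0]),np.linalg.norm(ex[2]-ex[0]))
b=ray("top",(200+352/3,120+345/3),.069);print("bar",np.arctan2(*(b-C)[[1,0]]))
for n in("side",):
    u=(220+234/2,120+228/2);print("side hub",ray(n,u,.066), proj(n,C))
    im=cv2.imread("pics/side0.png")
```

```text
1336.0 ((309.535888671875, 255.6918182373047), (37.2955322265625, 47.893558502197266), 110.84827423095703)
top [0.5417375  0.04481693 0.066     ] diam [np.float64(0.07295820572388415), np.float64(0.09369025954169227)]
[ 0.50552542 -0.07954916  0.032     ] [0.58571357 0.14904386 0.032     ]
yaw -0.33737847463033577 pad dist 0.1295308422025572 0.11312447793590881
bar -0.33502018719185667
side hub [0.54996514 0.0433805  0.066     ] [341.77970184 235.96244099]
```

Run:
```python
from h import *
C=ray("top",(200+333/3-.3,120+398/3-.3),.067);print(C, proj("side",C))
im=cv2.imread("pics/top0.png")
hsv=cv2.cvtColor(im,cv2.COLOR_BGR2HSV)
m=((hsv[...,1]<60)&(hsv[...,2]>110)).astype(np.uint8)*255
yy,xx=np.mgrid[:480,:640]
m[(xx-311)**2+(yy-252.5)**2>27**2]=0
m=cv2.morphologyEx(m,cv2.MORPH_CLOSE,np.ones((9,9)))
cs,_=cv2.findContours(m,cv2.RETR_EXTERNAL,cv2.CHAIN_APPROX_NONE)
c=max(cs,key=cv2.contourArea);h=cv2.convexHull(c);print(cv2.minEnclosingCircle(h),cv2.fitEllipse(h))
print(ray("top",cv2.minEnclosingCircle(h)[0],.066))
b=ray("top",(200+352/3-.3,120+345/3-.3),.069);print("bar",np.arctan2(*(b-C)[[1,0]]))
P=ray("top",(371.3,277.3),.032)
print(np.linalg.norm((P-C)[:2]),np.arctan2(*(P-C)[[1,0]])+np.pi/2)
```

```text
[0.54821706 0.04270234 0.067     ] [338.21861277 233.54176708]
((312.2396240234375, 254.40719604492188), 26.097644805908203) ((310.5777282714844, 253.41171264648438), (46.22283935546875, 51.15985870361328), 22.88803482055664)
[0.54440059 0.03959639 0.066     ]
bar -0.31797350701715854
0.12949133281043498 -0.3359722908506184
```

```bash
cat >> h.py <<'E'
from scipy.spatial.transform import Rotation as Ro
import json
C=np.array([.5485,.043]);YAW=-.337
S=Ro.from_euler('z',YAW).as_matrix()
def tgt(p): return np.r_[C,0]+S@np.array(p)/1e3   # stop frame mm
RT=S@np.diag([1,-1,-1.])
def state(o=None):
    o=o or ctrl.get_obs();R=Ro.from_rotvec(o['tool_rot']).as_matrix()
    p=S.T@(o['tool_pos']-np.r_[C,0])*1e3
    print("t",round(o['t'],2),"stop mm",p.round(1),"F stop",(S.T@o['contact_force']).round(1),"open",round(o['opening'],4),"rotleft",Ro.from_matrix(R.T@RT).as_rotvec().round(3))
    return o,R,p
def delta(p,n=1):
    o,R,_=state();print("tool cm",(R.T@(tgt(p)-o['tool_pos'])*100).round(2))
E
python3 - <<'E'
from h import *
delta((-90,0,240))
E
```

```text
t 0.1 stop mm [-106.9 -704.4  241.2] F stop [-0.6  0.2 -0.1] open 0.0855 rotleft [-0.002  0.     0.688]
tool cm [ 46.03 -53.35   0.23]
```

send_rows([
  {"wz": 0.172, "jaw": 1},
  {"wz": 0.172, "jaw": 1},
  {"wz": 0.172, "jaw": 1},
  {"wz": 0.172, "jaw": 1},
], squeeze=60)

```text
invalid input at $.series[0]: expected keys tx, ty, tz, wx, wy, wz, jaw
```

Run:
```python
from h import *
delta((-90,0,240))
```

```text
t 0.1 stop mm [-106.9 -704.4  241.2] F stop [-0.6  0.2 -0.1] open 0.0855 rotleft [-0.002  0.     0.688]
tool cm [ 46.03 -53.35   0.23]
```

send_rows([
  {"tx": 0, "ty": 0, "tz": 0, "wx": 0, "wy": 0, "wz": 0.172, "jaw": 1},
  {"tx": 0, "ty": 0, "tz": 0, "wx": 0, "wy": 0, "wz": 0.172, "jaw": 1},
  {"tx": 0, "ty": 0, "tz": 0, "wx": 0, "wy": 0, "wz": 0.172, "jaw": 1},
  {"tx": 0, "ty": 0, "tz": 0, "wx": 0, "wy": 0, "wz": 0.172, "jaw": 1},
], squeeze=60)

```text
t: 0.6
tool_pos: [0.2143, -0.585, 0.2381]
tool_rot: [-3.085, 0.56, 0.004]
contact_force: [0.4, -0.7, 0.0]
opening: 0.0122
```

send_rows([
  {"tx": 0.2, "ty": -5, "tz": 0, "wx": 0, "wy": 0, "wz": 0, "jaw": 1},
  {"tx": 0.2, "ty": -6, "tz": 0, "wx": 0, "wy": 0, "wz": 0, "jaw": 1},
  {"tx": 0.2, "ty": -6, "tz": 0, "wx": 0, "wy": 0, "wz": 0, "jaw": 1},
  {"tx": 0.2, "ty": -6, "tz": 0, "wx": 0, "wy": 0, "wz": 0, "jaw": 1},
  {"tx": 0.2, "ty": -6, "tz": 0, "wx": 0, "wy": 0, "wz": 0, "jaw": 1},
])

```text
t: 1.23
tool_pos: [0.3269, -0.3117, 0.2365]
tool_rot: [-3.078, 0.573, 0.007]
contact_force: [0.6, 0.1, -0.0]
opening: 0.0003
```

Run:
```python
from h import *
delta((-90,0,240))
```

```text
t 1.23 stop mm [ -91.9 -408.   236.5] F stop [ 0.6  0.3 -0. ] open 0.0003 rotleft [-0.01   0.007 -0.031]
tool cm [ -1.08 -40.79   0.07]
```

send_rows([
  {"tx": 0, "ty": -6, "tz": 0, "wx": 0, "wy": 0, "wz": -0.03, "jaw": 1},
  {"tx": 0, "ty": -6, "tz": 0, "wx": 0, "wy": 0, "wz": 0, "jaw": 1},
  {"tx": 0, "ty": -6, "tz": 0, "wx": 0, "wy": 0, "wz": 0, "jaw": 1},
  {"tx": 0, "ty": -6, "tz": 0, "wx": 0, "wy": 0, "wz": 0, "jaw": 1},
  {"tx": 0, "ty": -6, "tz": 0, "wx": 0, "wy": 0, "wz": 0, "jaw": 1},
])

```text
t: 1.85
tool_pos: [0.4287, -0.0193, 0.2382]
tool_rot: [-3.085, 0.529, 0.005]
contact_force: [-0.2, 0.4, -0.6]
opening: 0.0
```

Run:
```python
from h import *
delta((-90,0,240))
```

```text
t 1.85 stop mm [-92.5 -98.4 238.2] F stop [-0.3  0.3 -0.6] open 0.0 rotleft [-0.011  0.005 -0.002]
tool cm [ 0.22 -9.84 -0.07]
```

send_rows([
  {"tx": 0.1, "ty": -5, "tz": 0, "wx": -0.011, "wy": 0.005, "wz": 0, "jaw": 1},
  {"tx": 0, "ty": -4.8, "tz": 2, "wx": 0, "wy": 0, "wz": 0, "jaw": 1},
  {"tx": 0, "ty": 0, "tz": 5, "wx": 0, "wy": 0, "wz": 0, "jaw": 1},
  {"tx": 0, "ty": 0, "tz": 4, "wx": 0, "wy": 0, "wz": 0, "jaw": 1},
  {"tx": 0, "ty": 0, "tz": 3, "wx": 0, "wy": 0, "wz": 0, "jaw": 1},
])

```text
t: 2.48
tool_pos: [0.4649, 0.0813, 0.0974]
tool_rot: [-3.098, 0.515, -0.011]
contact_force: [-0.1, -0.9, 0.1]
opening: 0.0001
```

Run:
```python
from h import *
delta((-90,0,58))
i=ctrl.get_image("side");cv2.imwrite("pics/s1.png",i[:,:,::-1])
i=ctrl.get_image("wrist");cv2.imwrite("pics/w1.png",i[:,:,::-1])
```

```text
t 2.48 stop mm [-91.6   8.5  97.4] F stop [ 0.2 -0.8  0.1] open 0.0001 rotleft [-0.002 -0.007  0.008]
tool cm [0.12 0.86 3.94]
```

View pics/s1.png

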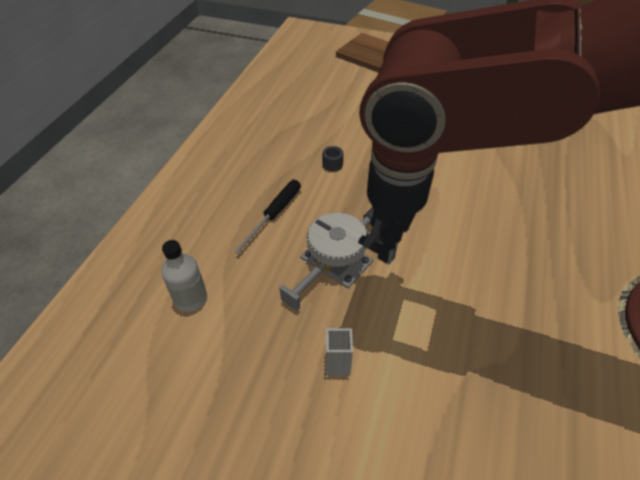

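View pics/w1.png

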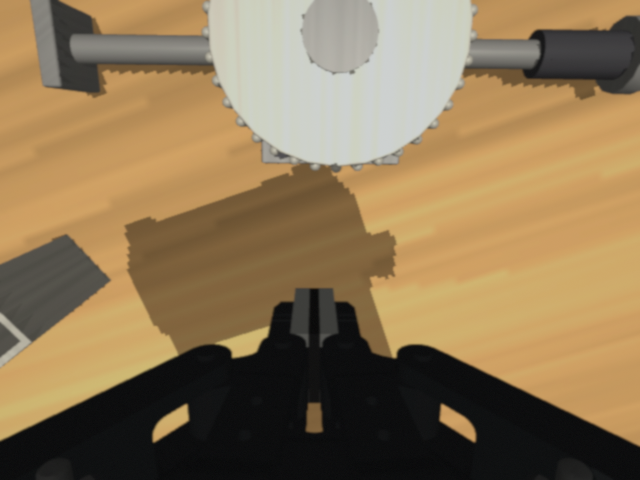

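Run:
```python
from h import *
c=ctrl.camera_info("wrist")
X=ray("wrist",(340.5,32),.067,c); print(X, proj("wrist",(*C,.066),c))
for a in (-90,-60,-120): # rim points at stop angle
    pass
for a in np.radians([180,150,210,240,120]):
    q=np.r_[C,.066]+S@np.array([.048*np.cos(a),.048*np.sin(a),0]);print(round(np.degrees(a)),proj("wrist",q,c).round(1))
```

```text
[0.55091245 0.03940714 0.067     ] [332.67073883  43.35585807]
180 [330.2 180.7]
150 [266.6 163.1]
210 [394.4 164.1]
240 [445.3 115.7]
120 [217.3 113.9]
```

```bash
sed -i 's/C=np.array(\[.5485,.043\])/C=np.array([.5497,.0415])/' h.py
python3 - <<'E'
from h import *
delta((-75,0,58))
E
```

```text
t 2.58 stop mm [-95.6   8.4  94.9] F stop [-1.1  0.  -0.4] open -0.0001 rotleft [0.    0.    0.007]
tool cm [2.06 0.85 3.69]
```

send_rows([
  {"tx": 0, "ty": 0.9, "tz": 2.0, "wx": 0, "wy": 0, "wz": 0, "jaw": 1},
  {"tx": 0.5, "ty": 0, "tz": 1.5, "wx": 0, "wy": 0, "wz": 0, "jaw": 1},
  {"tx": 0.5, "ty": 0, "tz": 0, "wx": 0, "wy": 0, "wz": 0, "jaw": 1},
  {"tx": 0, "ty": 0, "tz": 0, "wx": 0, "wy": 0, "wz": 0, "jaw": 1},
])

```text
t: 3.08
tool_pos: [0.4727, 0.0689, 0.0635]
tool_rot: [-3.098, 0.516, -0.01]
contact_force: [-0.5, 0.1, -0.8]
opening: -0.0001
```

Run:
```python
from h import *
delta((-75,0,58))
```

```text
t 3.08 stop mm [-81.7   0.5  63.5] F stop [-0.5 -0.  -0.8] open -0.0001 rotleft [-0.002 -0.006  0.007]
tool cm [0.67 0.05 0.55]
```

send_rows([
  {"tx": 0.5, "ty": -1, "tz": 0.6, "wx": 0, "wy": 0, "wz": 0, "jaw": 1},
  {"tx": 0.6, "ty": 0, "tz": 0.1, "wx": 0, "wy": 0, "wz": 0, "jaw": 1},
  {"tx": 0.5, "ty": 0, "tz": 0, "wx": 0, "wy": 0, "wz": 0, "jaw": 1},
])

```text
t: 3.45
tool_pos: [0.4939, 0.0741, 0.0582]
tool_rot: [-3.097, 0.515, -0.015]
contact_force: [-0.1, -0.8, -0.2]
opening: -0.0001
```

Run:
```python
from h import *
delta((-60,10,58))
```

```text
t 3.45 stop mm [-63.4  12.3  58.2] F stop [ 0.1 -0.7 -0.2] open -0.0001 rotleft [-0.003 -0.009  0.007]
tool cm [0.34 0.23 0.02]
```

send_rows([
  {"tx": 0.2, "ty": 0, "tz": 0, "wx": 0, "wy": 0, "wz": 0, "jaw": 1},
  {"tx": 0.2, "ty": 0, "tz": 0, "wx": 0, "wy": 0, "wz": 0, "jaw": 1},
])

```text
t: 3.7
tool_pos: [0.4983, 0.0726, 0.0584]
tool_rot: [-3.097, 0.515, -0.016]
contact_force: [0.8, -0.1, 0.2]
opening: 0.0002
```

Run:
```python
from h import *
delta((-60,10,58))
```

```text
t 3.7 stop mm [-58.8  12.3  58.4] F stop [0.8 0.2 0.2] open 0.0002 rotleft [-0.003 -0.009  0.007]
tool cm [-0.13  0.23  0.03]
```

send_rows([
  {"tx": 0.2, "ty": 0, "tz": 0, "wx": 0, "wy": 0, "wz": 0, "jaw": 1},
  {"tx": 0, "ty": 0, "tz": 0, "wx": 0, "wy": 0, "wz": 0, "jaw": 1},
])

```text
t: 3.95
tool_pos: [0.4992, 0.0721, 0.0581]
tool_rot: [-3.097, 0.516, -0.011]
contact_force: [-1.3, 0.7, 1.6]
opening: 0.0002
```

send_rows([
  {"tx": 0.2, "ty": 0, "tz": 0, "wx": 0, "wy": 0, "wz": 0, "jaw": 1},
  {"tx": 0, "ty": 0, "tz": 0, "wx": 0, "wy": 0, "wz": 0, "jaw": 1},
])

```text
t: 4.2
tool_pos: [0.4992, 0.072, 0.0578]
tool_rot: [-3.097, 0.516, -0.002]
contact_force: [-0.6, -0.0, 0.1]
opening: -0.0002
```

Run:
```python
from h import *
delta((-60,10,58))
```

```text
t 4.2 stop mm [-57.8  12.1  57.8] F stop [-0.6 -0.2  0.1] open -0.0002 rotleft [-0.003 -0.001  0.007]
tool cm [-0.23  0.21 -0.02]
```

send_rows([
  {"tx": 0.2, "ty": 0.4, "tz": 0, "wx": 0, "wy": 0, "wz": 0, "jaw": 1},
  {"tx": 0.2, "ty": 0.6, "tz": 0, "wx": 0, "wy": 0, "wz": 0, "jaw": 1},
])

```text
t: 4.45
tool_pos: [0.4959, 0.0636, 0.0571]
tool_rot: [-3.093, 0.515, 0.016]
contact_force: [-9.7, 5.2, 5.6]
opening: -0.0003
```

Run:
```python
from h import *
delta((-60,10,58))
i=ctrl.get_image("top");cv2.imwrite("pics/t2.png",cv2.resize(i[180:320,220:420,::-1],None,fx=4,fy=4))
```

```text
t 4.45 stop mm [-58.1   3.1  57.1] F stop [-10.9   1.7   5.6] open -0.0003 rotleft [-0.004  0.011  0.007]
tool cm [-0.18 -0.69 -0.09]
```

View pics/t2.png

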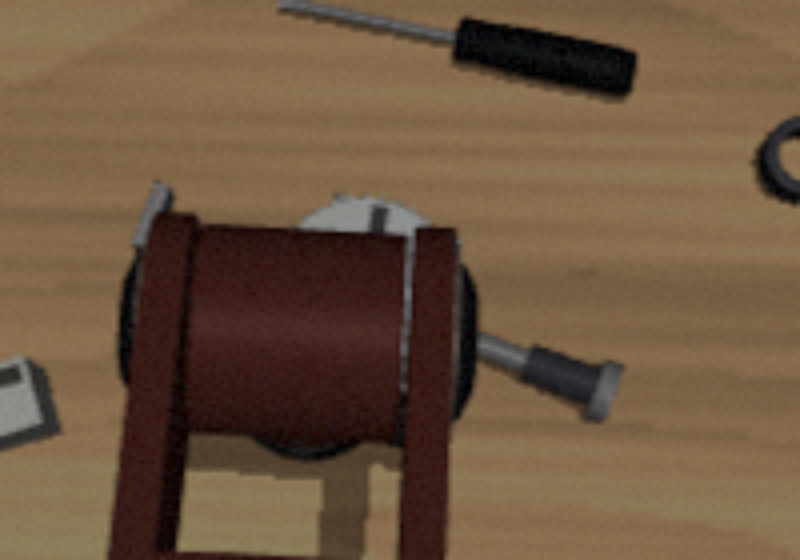

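```bash
cat > nxt.py <<'E'
import sys
from h import *
a,b=float(sys.argv[1]),float(sys.argv[2]);st=float(sys.argv[3]);pr=float(sys.argv[4]);pic=len(sys.argv)>5
Rr=48
# ccw path from angle 180: list of pieces
def curve():
    P=[];N=[]
    for k in range(4):
        th0=np.pi+k*np.pi/2
        u=np.array([np.cos(th0),np.sin(th0)])  # outward normal
        t=np.array([-u[1],u[0]])
        hn,ht=(a,b) if k%2==0 else (b,a)
        for w in np.arange(-ht,ht,.25): P.append(u*(Rr+hn)+t*w);N.append(-u)
        cc=u*hn+t*ht
        for th in np.arange(0,np.pi/2,.25/Rr):
            d=u*np.cos(th)+t*np.sin(th);P.append(cc+Rr*d);N.append(-d)
    return np.array(P),np.array(N)
P,N=curve()
o,R,p=state()
i=np.argmin(np.linalg.norm(P-p[:2],axis=1))
off=(p[:2]-P[i])@(-N[i])
print("frac %.3f outward off %.1f  Fn %.1f Ft %.1f"%(i/len(P),off,(S.T@o['contact_force'])[:2]@N[i],(S.T@o['contact_force'])[:2]@np.array([N[i][1],-N[i][0]])), "turn of curve pt deg",np.degrees(np.arctan2(-N[i][1],-N[i][0])).round())
n=int(st/.25);rv=Ro.from_matrix(R.T@RT).as_rotvec()
for k in range(5):
    A=(i+k*n)%len(P);B=(i+(k+1)*n)%len(P)
    v=P[B]-P[A]+pr*(N[A]+N[B])/2
    w=R.T@S@np.r_[v,(58-p[2])*(k==0)]/10
    print({"tx":round(w[0],2),"ty":round(w[1],2),"tz":round(w[2],2)}, rv.round(3) if k==0 else "")
if pic:
    t=ctrl.get_image("top");s=ctrl.get_image("side")
    im=np.hstack([cv2.resize(t[190:310,240:390],None,fx=2.6,fy=2.6),cv2.resize(s[180:300,270:420],None,fx=2.6,fy=2.6)])
    cv2.imwrite("pics/%s.png"%sys.argv[5],im[:,:,::-1])
E
python3 nxt.py 10 11 8 1.5
```

```text
t 4.5 stop mm [-58.1   2.4  57. ] F stop [-9.9  0.5  7.1] open 0.0001 rotleft [-0.004  0.012  0.007]
frac 0.022 outward off 0.1  Fn -9.9 Ft -0.5 turn of curve pt deg 180.0
{'tx': np.float64(0.14), 'ty': np.float64(0.8), 'tz': np.float64(-0.11)} [-0.004  0.012  0.007]
{'tx': np.float64(0.15), 'ty': np.float64(0.8), 'tz': np.float64(-0.0)} 
{'tx': np.float64(0.25), 'ty': np.float64(0.77), 'tz': np.float64(-0.01)} 
{'tx': np.float64(0.38), 'ty': np.float64(0.72), 'tz': np.float64(-0.01)} 
{'tx': np.float64(0.49), 'ty': np.float64(0.65), 'tz': np.float64(-0.01)}
```

send_rows([
  {"tx": 0.15, "ty": 0.8, "tz": -0.1, "wx": 0, "wy": 0.012, "wz": 0.007, "jaw": 1},
  {"tx": 0.15, "ty": 0.8, "tz": 0, "wx": 0, "wy": 0, "wz": 0, "jaw": 1},
  {"tx": 0.25, "ty": 0.77, "tz": 0, "wx": 0, "wy": 0, "wz": 0, "jaw": 1},
  {"tx": 0.38, "ty": 0.72, "tz": 0, "wx": 0, "wy": 0, "wz": 0, "jaw": 1},
])

```text
t: 5.0
tool_pos: [0.4908, 0.0309, 0.0565]
tool_rot: [-3.093, 0.524, 0.011]
contact_force: [-4.0, 0.6, 2.6]
opening: 0.0
```

```bash
python3 nxt.py 10 11 8 1.5 r1
```

```text
t 5.0 stop mm [-52.1 -29.5  56.5] F stop [-4.  -0.8  2.6] open 0.0 rotleft [-0.003  0.008  0.001]
frac 0.108 outward off -2.0  Fn -4.0 Ft -0.9 turn of curve pt deg -156.0
{'tx': np.float64(0.51), 'ty': np.float64(0.63), 'tz': np.float64(-0.16)} [-0.003  0.008  0.001]
{'tx': np.float64(0.61), 'ty': np.float64(0.54), 'tz': np.float64(-0.01)} 
{'tx': np.float64(0.69), 'ty': np.float64(0.43), 'tz': np.float64(-0.01)} 
{'tx': np.float64(0.75), 'ty': np.float64(0.31), 'tz': np.float64(-0.01)} 
{'tx': np.float64(0.79), 'ty': np.float64(0.18), 'tz': np.float64(-0.01)}
```

View pics/r1.png

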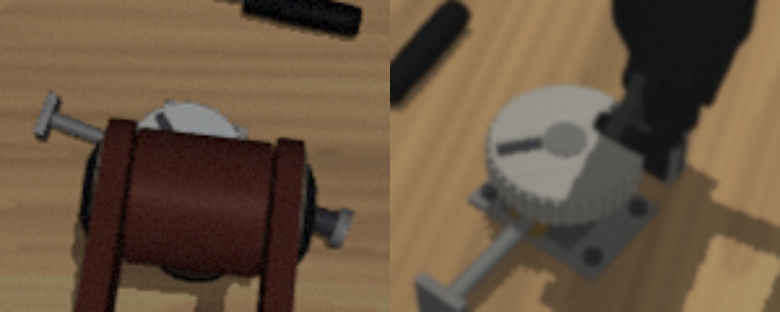

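send_rows([
  {"tx": 0.52, "ty": 0.6, "tz": -0.15, "wx": 0, "wy": 0.008, "wz": 0, "jaw": 1},
  {"tx": 0.61, "ty": 0.5, "tz": 0, "wx": 0, "wy": 0, "wz": 0, "jaw": 1},
  {"tx": 0.69, "ty": 0.38, "tz": 0, "wx": 0, "wy": 0, "wz": 0, "jaw": 1},
  {"tx": 0.75, "ty": 0.25, "tz": 0, "wx": 0, "wy": 0, "wz": 0, "jaw": 1},
])

```text
t: 5.6
tool_pos: [0.5046, 0.0022, 0.0548]
tool_rot: [3.092, -0.524, -0.019]
contact_force: [-5.8, -1.7, 4.4]
opening: 0.0
```

```bash
python3 nxt.py 10 8 8 1.5 r2
```

```text
t 5.6 stop mm [-29.6 -52.   54.8] F stop [-4.9 -3.5  4.4] open 0.0 rotleft [0.007 0.011 0.002]
frac 0.191 outward off 0.2  Fn -5.2 Ft -3.1 turn of curve pt deg -114.0
{'tx': np.float64(0.8), 'ty': np.float64(0.13), 'tz': np.float64(-0.33)} [0.007 0.011 0.002]
{'tx': np.float64(0.81), 'ty': np.float64(-0.01), 'tz': np.float64(-0.01)} 
{'tx': np.float64(0.8), 'ty': np.float64(-0.13), 'tz': np.float64(-0.01)} 
{'tx': np.float64(0.8), 'ty': np.float64(-0.15), 'tz': np.float64(-0.01)} 
{'tx': np.float64(0.8), 'ty': np.float64(-0.15), 'tz': np.float64(-0.01)}
```

View pics/r2.png

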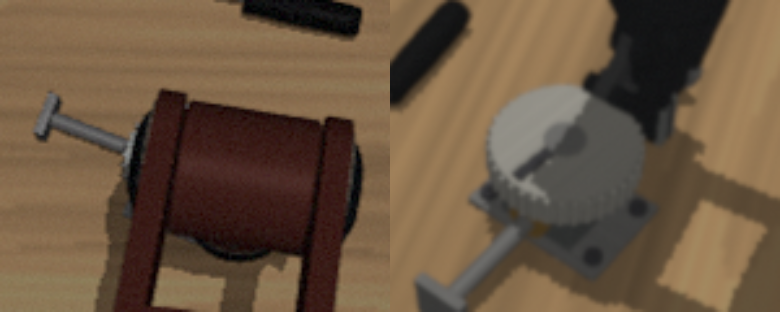

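send_rows([
  {"tx": 0.8, "ty": 0.13, "tz": -0.4, "wx": 0.007, "wy": 0.011, "wz": 0, "jaw": 1},
  {"tx": 0.8, "ty": -0.01, "tz": -0.1, "wx": 0, "wy": 0, "wz": 0, "jaw": 1},
  {"tx": 0.8, "ty": -0.13, "tz": -0.1, "wx": 0, "wy": 0, "wz": 0, "jaw": 1},
  {"tx": 0.8, "ty": -0.15, "tz": -0.1, "wx": 0, "wy": 0, "wz": 0, "jaw": 1},
])

```text
t: 6.2
tool_pos: [0.5297, -0.0161, 0.0569]
tool_rot: [3.076, -0.516, -0.023]
contact_force: [-3.1, -5.9, -1.0]
opening: 0.0
```

```bash
python3 nxt.py 10 8 8 1.5 r3
```

```text
t 6.2 stop mm [  0.2 -61.   56.9] F stop [-1.  -6.6 -1. ] open 0.0 rotleft [0.024 0.011 0.004]
frac 0.272 outward off 5.0  Fn -6.6 Ft -1.0 turn of curve pt deg -90.0
{'tx': np.float64(0.8), 'ty': np.float64(-0.14), 'tz': np.float64(-0.13)} [0.024 0.011 0.004]
{'tx': np.float64(0.79), 'ty': np.float64(-0.19), 'tz': np.float64(-0.01)} 
{'tx': np.float64(0.75), 'ty': np.float64(-0.31), 'tz': np.float64(-0.02)} 
{'tx': np.float64(0.69), 'ty': np.float64(-0.43), 'tz': np.float64(-0.02)} 
{'tx': np.float64(0.61), 'ty': np.float64(-0.54), 'tz': np.float64(-0.02)}
```

View pics/r3.png

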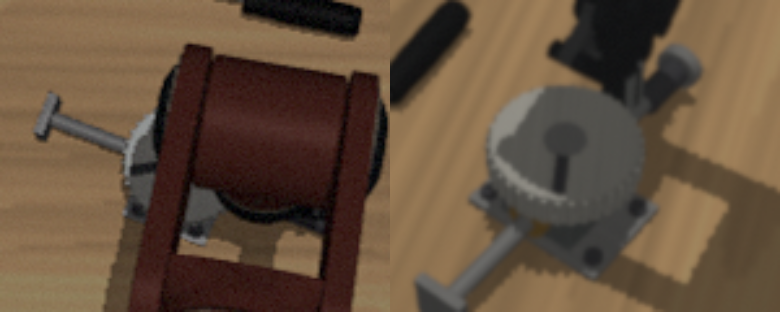

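```bash
sed -i 's/^Rr=48/Rr=59.7/' nxt.py; sed -i 's/(58-p\[2\])\*(k==0)/(60-p[2])*(k==0)+.7/' nxt.py; python3 nxt.py 0 0 9 1.5
```

```text
t 6.3 stop mm [  1.2 -60.9  56.9] F stop [ 1.  -8.  -3.6] open 0.0002 rotleft [0.024 0.009 0.004]
frac 0.253 outward off 1.2  Fn -8.0 Ft 0.8 turn of curve pt deg -89.0
{'tx': np.float64(0.88), 'ty': np.float64(-0.22), 'tz': np.float64(-0.39)} [0.024 0.009 0.004]
{'tx': np.float64(0.84), 'ty': np.float64(-0.36), 'tz': np.float64(-0.09)} 
{'tx': np.float64(0.77), 'ty': np.float64(-0.48), 'tz': np.float64(-0.09)} 
{'tx': np.float64(0.69), 'ty': np.float64(-0.59), 'tz': np.float64(-0.09)} 
{'tx': np.float64(0.59), 'ty': np.float64(-0.69), 'tz': np.float64(-0.09)}
```

send_rows([
  {"tx": 0.88, "ty": -0.2, "tz": -0.3, "wx": 0.024, "wy": 0.01, "wz": 0, "jaw": 1},
  {"tx": 0.84, "ty": -0.36, "tz": -0.05, "wx": 0, "wy": 0, "wz": 0, "jaw": 1},
  {"tx": 0.77, "ty": -0.48, "tz": -0.05, "wx": 0, "wy": 0, "wz": 0, "jaw": 1},
  {"tx": 0.69, "ty": -0.59, "tz": -0.05, "wx": 0, "wy": 0, "wz": 0, "jaw": 1},
  {"tx": 0.59, "ty": -0.69, "tz": -0.05, "wx": 0, "wy": 0, "wz": 0, "jaw": 1},
])

```text
t: 6.92
tool_pos: [0.5773, -0.0109, 0.0602]
tool_rot: [3.09, -0.52, 0.008]
contact_force: [0.1, -3.5, -1.6]
opening: 0.0
```

```bash
python3 nxt.py 0 0 9 1.5 r4
```

```text
t 6.92 stop mm [ 43.4 -40.4  60.2] F stop [ 1.2 -3.3 -1.6] open 0.0 rotleft [ 0.007 -0.007  0.003]
frac 0.380 outward off -0.5  Fn -3.2 Ft -1.6 turn of curve pt deg -43.0
{'tx': np.float64(0.45), 'ty': np.float64(-0.79), 'tz': np.float64(-0.05)} [ 0.007 -0.007  0.003]
{'tx': np.float64(0.32), 'ty': np.float64(-0.85), 'tz': np.float64(-0.07)} 
{'tx': np.float64(0.19), 'ty': np.float64(-0.89), 'tz': np.float64(-0.08)} 
{'tx': np.float64(0.06), 'ty': np.float64(-0.91), 'tz': np.float64(-0.08)} 
{'tx': np.float64(-0.08), 'ty': np.float64(-0.89), 'tz': np.float64(-0.08)}
```

View pics/r4.png

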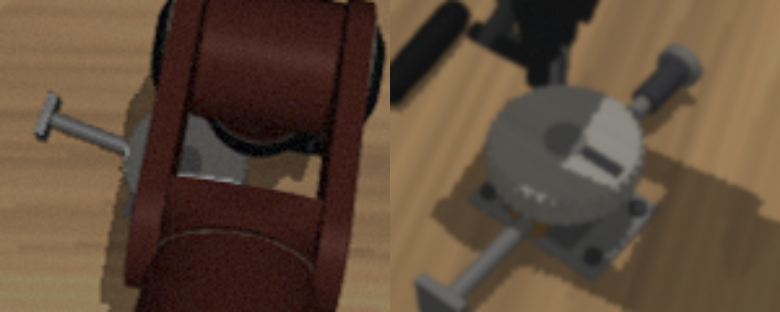

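send_rows([
  {"tx": 0.45, "ty": -0.79, "tz": 0, "wx": 0.007, "wy": -0.007, "wz": 0, "jaw": 1},
  {"tx": 0.32, "ty": -0.85, "tz": 0, "wx": 0, "wy": 0, "wz": 0, "jaw": 1},
  {"tx": 0.18, "ty": -0.89, "tz": 0, "wx": 0, "wy": 0, "wz": 0, "jaw": 1},
  {"tx": 0.04, "ty": -0.9, "tz": 0, "wx": 0, "wy": 0, "wz": 0, "jaw": 1},
  {"tx": -0.1, "ty": -0.89, "tz": 0, "wx": 0, "wy": 0, "wz": 0, "jaw": 1},
])

```text
t: 7.65
tool_pos: [0.6071, 0.0267, 0.0627]
tool_rot: [3.097, -0.52, 0.027]
contact_force: [2.7, -1.9, -1.9]
opening: 0.0
```

```bash
python3 nxt.py 0 0 9 1.5 r5
```

```text
t 7.65 stop mm [59.1  5.1 62.7] F stop [ 3.2 -0.9 -1.9] open 0.0 rotleft [-0.002 -0.017  0.005]
frac 0.513 outward off -0.4  Fn -3.1 Ft -1.1 turn of curve pt deg 5.0
{'tx': np.float64(-0.29), 'ty': np.float64(-0.87), 'tz': np.float64(0.19)} [-0.002 -0.017  0.005]
{'tx': np.float64(-0.41), 'ty': np.float64(-0.81), 'tz': np.float64(-0.08)} 
{'tx': np.float64(-0.53), 'ty': np.float64(-0.74), 'tz': np.float64(-0.08)} 
{'tx': np.float64(-0.63), 'ty': np.float64(-0.65), 'tz': np.float64(-0.08)} 
{'tx': np.float64(-0.73), 'ty': np.float64(-0.55), 'tz': np.float64(-0.08)}
```

View pics/r5.png

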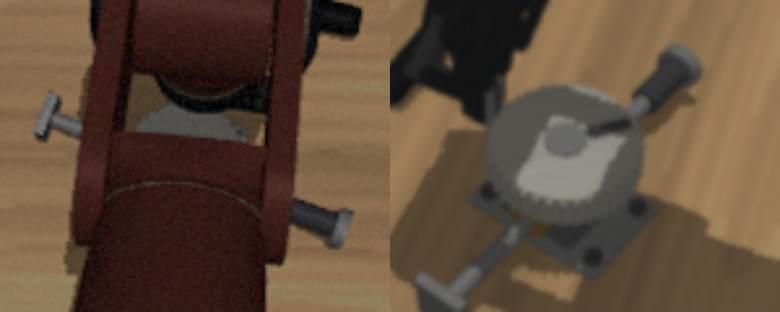

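send_rows([
  {"tx": -0.29, "ty": -0.87, "tz": 0.3, "wx": 0, "wy": -0.017, "wz": 0.005, "jaw": 1},
  {"tx": -0.41, "ty": -0.81, "tz": 0.05, "wx": 0, "wy": 0, "wz": 0, "jaw": 1},
  {"tx": -0.53, "ty": -0.74, "tz": 0.05, "wx": 0, "wy": 0, "wz": 0, "jaw": 1},
  {"tx": -0.63, "ty": -0.65, "tz": 0.05, "wx": 0, "wy": 0, "wz": 0, "jaw": 1},
  {"tx": -0.73, "ty": -0.55, "tz": 0, "wx": 0, "wy": 0, "wz": 0, "jaw": 1},
])

```text
t: 8.38
tool_pos: [0.5999, 0.0744, 0.0619]
tool_rot: [-3.088, 0.525, -0.024]
contact_force: [5.1, 1.0, -1.8]
opening: -0.0001
```

```bash
python3 nxt.py 0 0 9 1.5 r6
```

```text
t 8.38 stop mm [36.5 47.6 61.9] F stop [ 4.5  2.6 -1.8] open -0.0001 rotleft [-0.012 -0.013  0.   ]
frac 0.646 outward off 0.3  Fn -4.8 Ft -2.0 turn of curve pt deg 53.0
{'tx': np.float64(-0.84), 'ty': np.float64(-0.36), 'tz': np.float64(0.11)} [-0.012 -0.013  0.   ]
{'tx': np.float64(-0.88), 'ty': np.float64(-0.24), 'tz': np.float64(-0.08)} 
{'tx': np.float64(-0.9), 'ty': np.float64(-0.1), 'tz': np.float64(-0.08)} 
{'tx': np.float64(-0.91), 'ty': np.float64(0.03), 'tz': np.float64(-0.08)} 
{'tx': np.float64(-0.87), 'ty': np.float64(0.17), 'tz': np.float64(-0.08)}
```

View pics/r6.png

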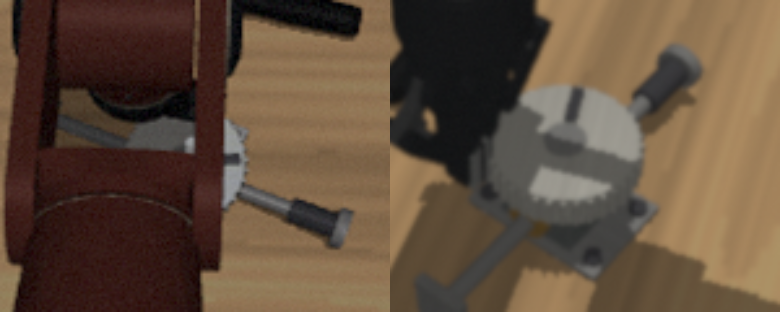

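send_rows([
  {"tx": -0.82, "ty": -0.37, "tz": 0.3, "wx": -0.012, "wy": -0.013, "wz": 0, "jaw": 1},
  {"tx": -0.88, "ty": -0.24, "tz": 0.05, "wx": 0, "wy": 0, "wz": 0, "jaw": 1},
  {"tx": -0.9, "ty": -0.1, "tz": 0.05, "wx": 0, "wy": 0, "wz": 0, "jaw": 1},
  {"tx": -0.91, "ty": 0.03, "tz": 0.05, "wx": 0, "wy": 0, "wz": 0, "jaw": 1},
  {"tx": -0.87, "ty": 0.17, "tz": 0, "wx": 0, "wy": 0, "wz": 0, "jaw": 1},
])

```text
t: 9.1
tool_pos: [0.5601, 0.1018, 0.0602]
tool_rot: [-3.086, 0.522, -0.006]
contact_force: [1.8, 2.6, 0.3]
opening: 0.0004
```

```bash
python3 nxt.py 0 0 9 1.5 r7
```

```text
t 9.1 stop mm [-10.2  60.4  60.2] F stop [0.8 3.  0.3] open 0.0004 rotleft [-0.013 -0.002  0.002]
frac 0.777 outward off 1.5  Fn -2.8 Ft -1.3 turn of curve pt deg 100.0
{'tx': np.float64(-0.84), 'ty': np.float64(0.36), 'tz': np.float64(-0.06)} [-0.013 -0.002  0.002]
{'tx': np.float64(-0.77), 'ty': np.float64(0.48), 'tz': np.float64(-0.08)} 
{'tx': np.float64(-0.69), 'ty': np.float64(0.59), 'tz': np.float64(-0.08)} 
{'tx': np.float64(-0.6), 'ty': np.float64(0.69), 'tz': np.float64(-0.08)} 
{'tx': np.float64(-0.49), 'ty': np.float64(0.77), 'tz': np.float64(-0.08)}
```

View pics/r7.png

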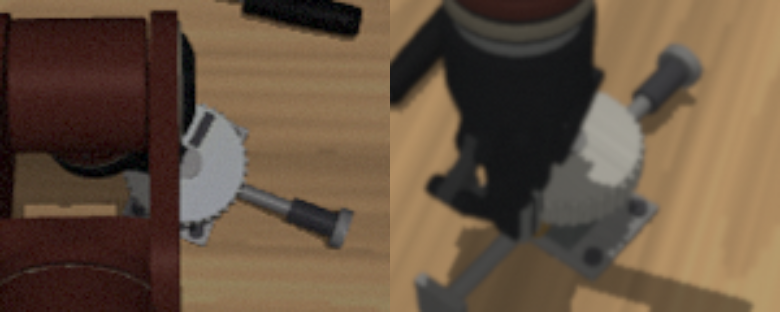

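send_rows([
  {"tx": -0.84, "ty": 0.38, "tz": 0.2, "wx": -0.013, "wy": 0, "wz": 0, "jaw": 1},
  {"tx": -0.76, "ty": 0.5, "tz": 0, "wx": 0, "wy": 0, "wz": 0, "jaw": 1},
  {"tx": -0.68, "ty": 0.61, "tz": 0, "wx": 0, "wy": 0, "wz": 0, "jaw": 1},
  {"tx": -0.58, "ty": 0.7, "tz": 0, "wx": 0, "wy": 0, "wz": 0, "jaw": 1},
  {"tx": -0.46, "ty": 0.77, "tz": 0, "wx": 0, "wy": 0, "wz": 0, "jaw": 1},
])

```text
t: 9.82
tool_pos: [0.515, 0.088, 0.0578]
tool_rot: [-3.091, 0.525, 0.01]
contact_force: [0.5, 2.4, 1.5]
opening: -0.0001
```

```bash
python3 nxt.py 0 0 9 1.5 r8
```

```text
t 9.82 stop mm [-48.1  32.4  57.8] F stop [-0.3  2.4  1.5] open -0.0001 rotleft [-0.005  0.007  0.001]
frac 0.906 outward off -1.7  Fn -1.6 Ft -1.9 turn of curve pt deg 146.0
{'tx': np.float64(-0.32), 'ty': np.float64(0.85), 'tz': np.float64(-0.29)} [-0.005  0.007  0.001]
{'tx': np.float64(-0.18), 'ty': np.float64(0.89), 'tz': np.float64(-0.07)} 
{'tx': np.float64(-0.05), 'ty': np.float64(0.91), 'tz': np.float64(-0.07)} 
{'tx': np.float64(0.09), 'ty': np.float64(0.88), 'tz': np.float64(-0.08)} 
{'tx': np.float64(0.22), 'ty': np.float64(0.88), 'tz': np.float64(-0.08)}
```

View pics/r8.png

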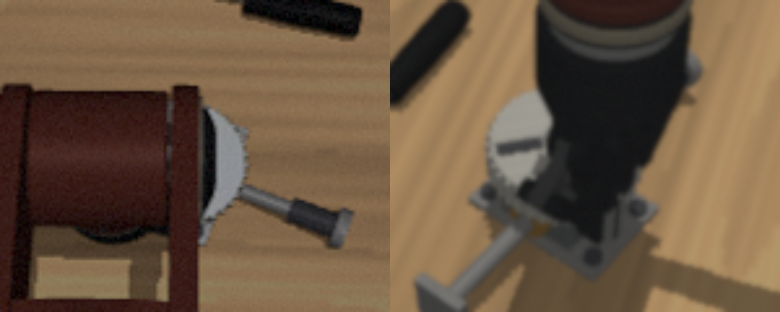

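send_rows([
  {"tx": -0.3, "ty": 0.85, "tz": -0.2, "wx": -0.005, "wy": 0.007, "wz": 0, "jaw": 1},
  {"tx": -0.16, "ty": 0.89, "tz": 0, "wx": 0, "wy": 0, "wz": 0, "jaw": 1},
  {"tx": -0.01, "ty": 0.9, "tz": 0, "wx": 0, "wy": 0, "wz": 0, "jaw": 1},
  {"tx": 0.12, "ty": 0.88, "tz": 0, "wx": 0, "wy": 0, "wz": 0, "jaw": 1},
  {"tx": 0.24, "ty": 0.87, "tz": 0, "wx": 0, "wy": 0, "wz": 0, "jaw": 1},
])

```text
t: 10.55
tool_pos: [0.4916, 0.0462, 0.0568]
tool_rot: [3.096, -0.526, -0.029]
contact_force: [-1.4, 1.4, 1.5]
opening: 0.0002
```

```bash
python3 nxt.py 0 0 9 1.5 r9
```

```text
t 10.55 stop mm [-56.3 -14.8  56.8] F stop [-1.8  0.8  1.5] open 0.0002 rotleft [0.004 0.018 0.   ]
frac 0.041 outward off -1.4  Fn -1.5 Ft -1.3 turn of curve pt deg -165.0
{'tx': np.float64(0.43), 'ty': np.float64(0.8), 'tz': np.float64(-0.39)} [0.004 0.018 0.   ]
{'tx': np.float64(0.55), 'ty': np.float64(0.73), 'tz': np.float64(-0.08)} 
{'tx': np.float64(0.65), 'ty': np.float64(0.64), 'tz': np.float64(-0.08)} 
{'tx': np.float64(0.74), 'ty': np.float64(0.53), 'tz': np.float64(-0.08)} 
{'tx': np.float64(0.81), 'ty': np.float64(0.42), 'tz': np.float64(-0.08)}
```

View pics/r9.png

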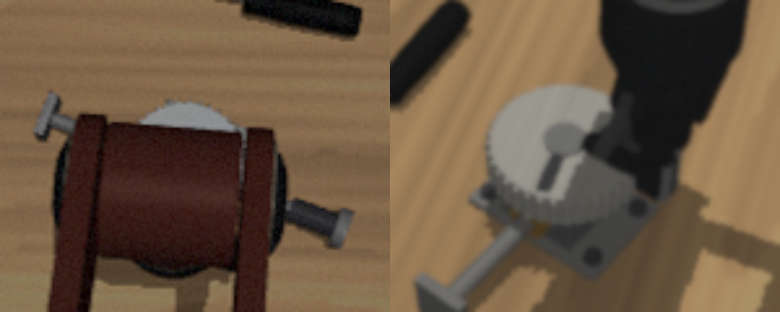

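send_rows([
  {"tx": 0.45, "ty": 0.8, "tz": -0.3, "wx": 0.004, "wy": 0.018, "wz": 0, "jaw": 1},
  {"tx": 0.56, "ty": 0.72, "tz": -0.03, "wx": 0, "wy": 0, "wz": 0, "jaw": 1},
  {"tx": 0.66, "ty": 0.62, "tz": -0.03, "wx": 0, "wy": 0, "wz": 0, "jaw": 1},
  {"tx": 0.75, "ty": 0.51, "tz": -0.03, "wx": 0, "wy": 0, "wz": 0, "jaw": 1},
  {"tx": 0.81, "ty": 0.4, "tz": -0.03, "wx": 0, "wy": 0, "wz": 0, "jaw": 1},
])

```text
t: 11.28
tool_pos: [0.5055, 0.001, 0.058]
tool_rot: [3.087, -0.522, -0.026]
contact_force: [-5.9, -2.4, 2.3]
opening: 0.0002
```

```bash
python3 nxt.py 0 0 9 1.5 r10
```

```text
t 11.28 stop mm [-28.3 -52.9  58. ] F stop [-4.8 -4.2  2.3] open 0.0002 rotleft [0.013 0.015 0.002]
frac 0.172 outward off 0.3  Fn -6.0 Ft -2.3 turn of curve pt deg -118.0
{'tx': np.float64(0.88), 'ty': np.float64(0.23), 'tz': np.float64(-0.28)} [0.013 0.015 0.002]
{'tx': np.float64(0.91), 'ty': np.float64(0.09), 'tz': np.float64(-0.08)} 
{'tx': np.float64(0.91), 'ty': np.float64(-0.04), 'tz': np.float64(-0.08)} 
{'tx': np.float64(0.87), 'ty': np.float64(-0.18), 'tz': np.float64(-0.09)} 
{'tx': np.float64(0.86), 'ty': np.float64(-0.31), 'tz': np.float64(-0.09)}
```

View pics/r10.png

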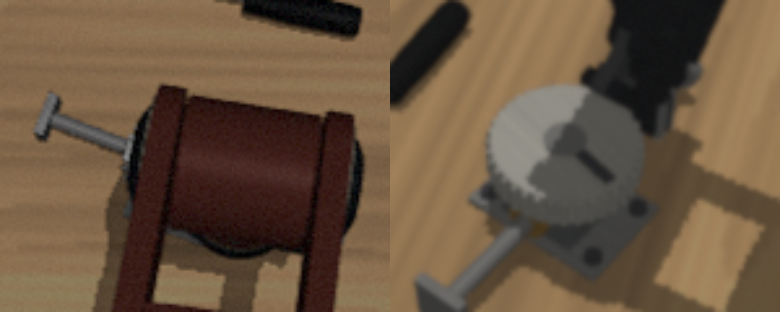

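send_rows([
  {"tx": 0.88, "ty": 0.22, "tz": -0.25, "wx": 0.013, "wy": 0.015, "wz": 0, "jaw": 1},
  {"tx": 0.91, "ty": 0.08, "tz": 0, "wx": 0, "wy": 0, "wz": 0, "jaw": 1},
  {"tx": 0.91, "ty": -0.05, "tz": 0, "wx": 0, "wy": 0, "wz": 0, "jaw": 1},
  {"tx": 0.87, "ty": -0.18, "tz": 0, "wx": 0, "wy": 0, "wz": 0, "jaw": 1},
  {"tx": 0.86, "ty": -0.31, "tz": 0, "wx": 0, "wy": 0, "wz": 0, "jaw": 1},
])

```text
t: 12.0
tool_pos: [0.5498, -0.0194, 0.0598]
tool_rot: [3.085, -0.522, 0.005]
contact_force: [-1.5, -0.8, -0.1]
opening: -0.0002
```

```bash
python3 nxt.py 0 0 9 1.5 r11
```

```text
t 12.0 stop mm [ 20.2 -57.4  59.8] F stop [-1.2 -1.3 -0.1] open -0.0002 rotleft [ 0.012 -0.005  0.002]
frac 0.304 outward off 1.2  Fn -0.8 Ft -1.5 turn of curve pt deg -71.0
{'tx': np.float64(0.76), 'ty': np.float64(-0.5), 'tz': np.float64(-0.09)} [ 0.012 -0.005  0.002]
{'tx': np.float64(0.68), 'ty': np.float64(-0.61), 'tz': np.float64(-0.07)} 
{'tx': np.float64(0.58), 'ty': np.float64(-0.7), 'tz': np.float64(-0.08)} 
{'tx': np.float64(0.47), 'ty': np.float64(-0.78), 'tz': np.float64(-0.08)} 
{'tx': np.float64(0.35), 'ty': np.float64(-0.84), 'tz': np.float64(-0.08)}
```

View pics/r11.png

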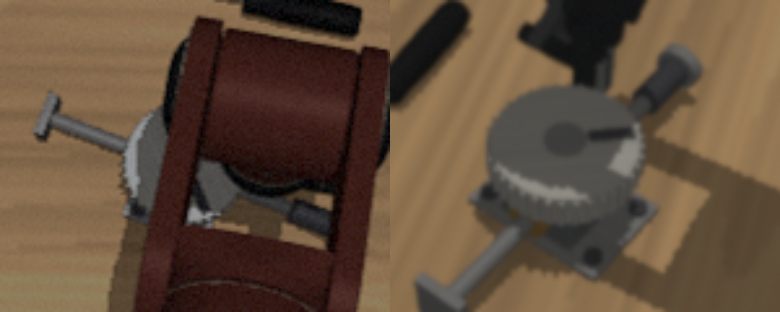

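```bash
cat > bar.py <<'E'
import sys
from h import *
x,y=map(float,sys.argv[1:3])
if len(sys.argv)>3: p=ray("top",(240+x/2.6,190+y/2.6),.069)
else: p=ray("side",(270+(x-390)/2.6,180+y/2.6),.069)
d=p[:2]-C;print("r",np.linalg.norm(d),"ring",(np.arctan2(d[1],d[0])-YAW)%(2*np.pi))
E
python3 bar.py 630 132
```

```text
r 0.038544682298739 ring 3.8660044249356327
```

send_rows([
  {"tx": 0.76, "ty": -0.52, "tz": 0, "wx": 0.012, "wy": -0.005, "wz": 0, "jaw": 1},
  {"tx": 0.67, "ty": -0.63, "tz": 0, "wx": 0, "wy": 0, "wz": 0, "jaw": 1},
  {"tx": 0.57, "ty": -0.71, "tz": 0, "wx": 0, "wy": 0, "wz": 0, "jaw": 1},
  {"tx": 0.46, "ty": -0.79, "tz": 0, "wx": 0, "wy": 0, "wz": 0, "jaw": 1},
  {"tx": 0.34, "ty": -0.84, "tz": 0, "wx": 0, "wy": 0, "wz": 0, "jaw": 1},
])

```text
t: 12.72
tool_pos: [0.5928, 0.0023, 0.0613]
tool_rot: [3.093, -0.521, 0.016]
contact_force: [3.1, -4.8, -2.5]
opening: 0.0001
```

```bash
python3 nxt.py 0 0 9 1.5 r12
```

```text
t 12.72 stop mm [ 53.7 -22.7  61.3] F stop [ 4.5 -3.5 -2.5] open 0.0001 rotleft [ 0.004 -0.011  0.003]
frac 0.436 outward off -1.4  Fn -5.5 Ft -1.4 turn of curve pt deg -23.0
{'tx': np.float64(0.15), 'ty': np.float64(-0.9), 'tz': np.float64(0.06)} [ 0.004 -0.011  0.003]
{'tx': np.float64(0.01), 'ty': np.float64(-0.91), 'tz': np.float64(-0.07)} 
{'tx': np.float64(-0.12), 'ty': np.float64(-0.88), 'tz': np.float64(-0.07)} 
{'tx': np.float64(-0.25), 'ty': np.float64(-0.87), 'tz': np.float64(-0.08)} 
{'tx': np.float64(-0.38), 'ty': np.float64(-0.83), 'tz': np.float64(-0.08)}
```

View pics/r12.png

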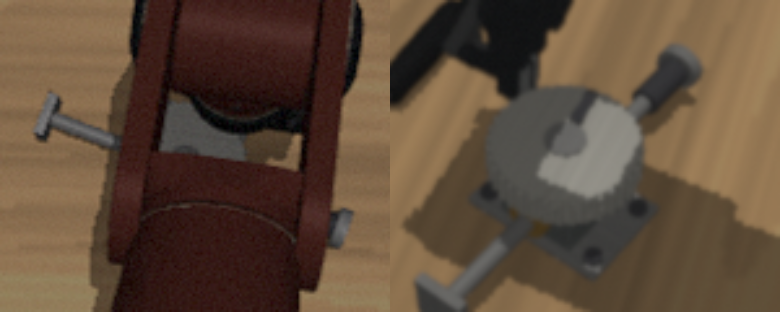

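```bash
python3 bar.py 597 95
```

```text
r 0.03797204920373845 ring 4.82745743096912
```

send_rows([
  {"tx": 0.15, "ty": -0.9, "tz": 0.2, "wx": 0.004, "wy": -0.011, "wz": 0, "jaw": 1},
  {"tx": 0.01, "ty": -0.91, "tz": 0, "wx": 0, "wy": 0, "wz": 0, "jaw": 1},
  {"tx": -0.12, "ty": -0.88, "tz": 0, "wx": 0, "wy": 0, "wz": 0, "jaw": 1},
  {"tx": -0.25, "ty": -0.87, "tz": 0, "wx": 0, "wy": 0, "wz": 0, "jaw": 1},
  {"tx": -0.38, "ty": -0.83, "tz": 0, "wx": 0, "wy": 0, "wz": 0, "jaw": 1},
])

```text
t: 13.45
tool_pos: [0.6082, 0.0496, 0.0624]
tool_rot: [-3.094, 0.519, -0.022]
contact_force: [1.1, -1.7, -0.8]
opening: 0.0002
```

```bash
python3 nxt.py 0 0 9 1.5 r13
```

```text
t 13.45 stop mm [52.5 27.  62.4] F stop [ 1.6 -1.2 -0.8] open 0.0002 rotleft [-0.007 -0.013  0.004]
frac 0.575 outward off -0.7  Fn -0.9 Ft -1.8 turn of curve pt deg 27.0
{'tx': np.float64(-0.6), 'ty': np.float64(-0.69), 'tz': np.float64(0.17)} [-0.007 -0.013  0.004]
{'tx': np.float64(-0.69), 'ty': np.float64(-0.6), 'tz': np.float64(-0.08)} 
{'tx': np.float64(-0.77), 'ty': np.float64(-0.48), 'tz': np.float64(-0.08)} 
{'tx': np.float64(-0.84), 'ty': np.float64(-0.36), 'tz': np.float64(-0.08)} 
{'tx': np.float64(-0.88), 'ty': np.float64(-0.23), 'tz': np.float64(-0.08)}
```

View pics/r13.png

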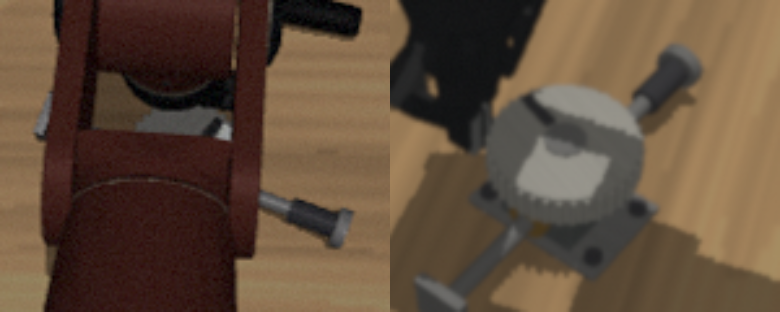

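```bash
python3 bar.py 528 99;python3 bar.py 525 99; python3 bar.py 218 122 t
```

```text
r 0.03682061061964929 ring 6.035090115709324
r 0.03797505333086982 ring 6.073337373302896
r 0.0378413909241039 ring 5.940382994569026
```

send_rows([
  {"tx": -0.58, "ty": -0.65, "tz": 0.2, "wx": -0.007, "wy": -0.013, "wz": 0, "jaw": 1},
])

```text
t: 13.68
tool_pos: [0.606, 0.0585, 0.062]
tool_rot: [-3.098, 0.519, -0.005]
contact_force: [6.9, -0.6, 3.7]
opening: -0.0001
```

```bash
python3 nxt.py 0 0 3 1.5 r14
```

```text
t 13.68 stop mm [47.5 34.6 62. ] F stop [6.7 1.8 3.7] open -0.0001 rotleft [-0.001 -0.003  0.005]
frac 0.600 outward off -0.9  Fn -6.4 Ft -2.5 turn of curve pt deg 36.0
{'tx': np.float64(-0.3), 'ty': np.float64(-0.15), 'tz': np.float64(0.13)} [-0.001 -0.003  0.005]
{'tx': np.float64(-0.31), 'ty': np.float64(-0.13), 'tz': np.float64(-0.07)} 
{'tx': np.float64(-0.31), 'ty': np.float64(-0.12), 'tz': np.float64(-0.07)} 
{'tx': np.float64(-0.32), 'ty': np.float64(-0.1), 'tz': np.float64(-0.07)} 
{'tx': np.float64(-0.32), 'ty': np.float64(-0.09), 'tz': np.float64(-0.07)}
```

View pics/r14.png

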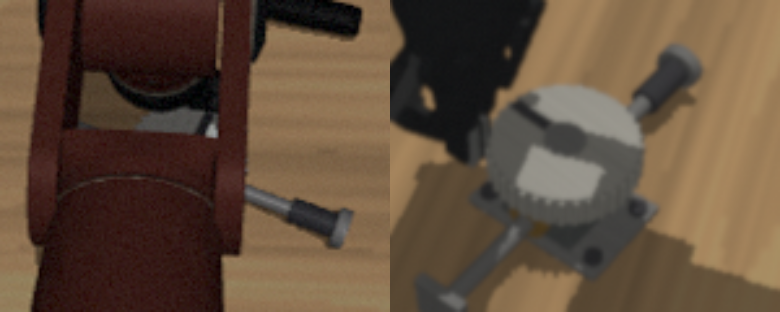

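Run:
```python
from h import *
s=ctrl.get_image("side")[:,:,::-1];cv2.imwrite("pics/s14.png",s);s0=cv2.imread("pics/side0.png")
f=lambda i:cv2.resize(i[200:270,295:375],None,fx=5,fy=5,interpolation=cv2.INTER_CUBIC)
cv2.imwrite("pics/cmp.png",np.hstack([f(s0),f(s)]))
```

```text
(no output)
```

View pics/cmp.png

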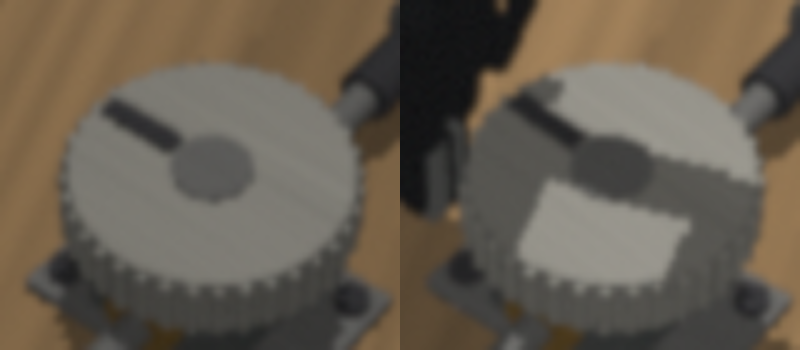

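send_rows([
  {"tx": -0.33, "ty": -0.2, "tz": 0.1, "wx": 0, "wy": 0, "wz": 0.005, "jaw": 1},
])

```text
t: 13.95
tool_pos: [0.6048, 0.0622, 0.0618]
tool_rot: [-3.094, 0.526, -0.009]
contact_force: [7.1, -0.3, 0.4]
opening: 0.0001
```

```bash
cat > cmp.py <<'E'
from h import *
import sys
state()
s=ctrl.get_image("side")[:,:,::-1];s0=cv2.imread("pics/side0.png")
f=lambda i:cv2.resize(i[200:270,295:375],None,fx=5,fy=5,interpolation=cv2.INTER_CUBIC)
cv2.imwrite(sys.argv[1],np.hstack([f(s0),f(s)]))
E
python3 cmp.py pics/cmp2.png
```

```text
t 13.95 stop mm [45.1 37.8 61.8] F stop [6.7 2.1 0.4] open 0.0001 rotleft [-0.004 -0.006  0.   ]
```

View pics/cmp2.png

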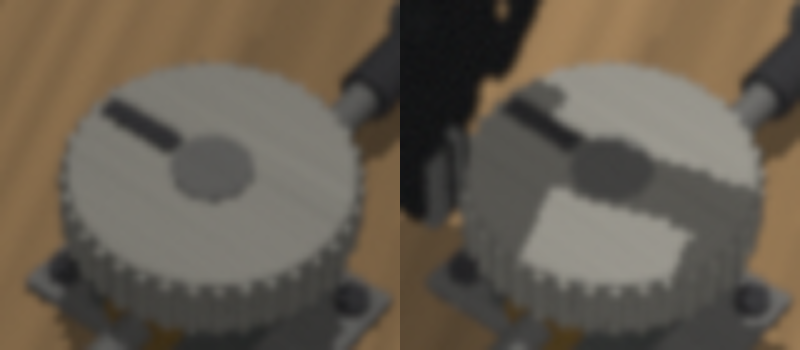

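send_rows([
  {"tx": 0.8, "ty": -0.65, "tz": 0, "wx": 0, "wy": 0, "wz": 0, "jaw": 1},
  {"tx": 1.5, "ty": -1.2, "tz": 0, "wx": 0, "wy": 0, "wz": 0, "jaw": 1},
  {"tx": 0, "ty": 0, "tz": -5, "wx": 0, "wy": 0, "wz": 0, "jaw": 1},
  {"tx": 0, "ty": 0, "tz": -5, "wx": 0, "wy": 0, "wz": 0, "jaw": 1},
  {"tx": 0, "ty": 0, "tz": -2, "wx": 0, "wy": 0, "wz": 0, "jaw": 1},
])

```text
t: 14.62
tool_pos: [0.6264, 0.0728, 0.1761]
tool_rot: [3.095, -0.528, -0.033]
contact_force: [-0.2, 0.5, -0.5]
opening: 0.0001
```

```bash
python3 cmp.py pics/cmp3.png
python3 - <<'E'
from h import *
delta((0,-175,150))
E
```

```text
t 14.62 stop mm [ 62.   54.9 176.1] F stop [-0.3  0.4 -0.5] open 0.0001 rotleft [ 0.005  0.021 -0.001]
t 14.68 stop mm [ 62.9  55.2 178.1] F stop [2.  0.8 1.8] open 0.0002 rotleft [ 0.004  0.018 -0.001]
tool cm [-6.21 23.02  3.01]
```

View pics/cmp3.png

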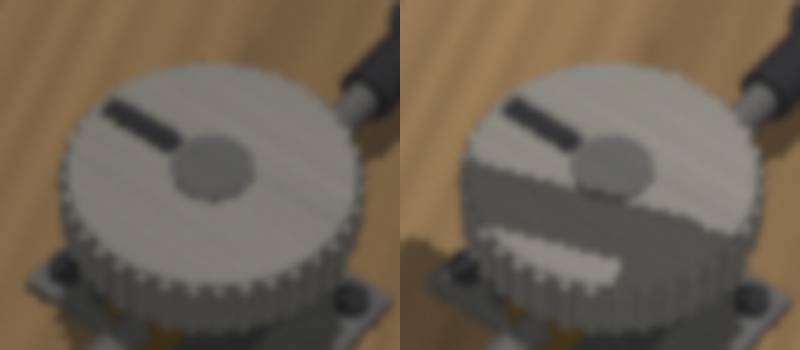

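send_rows([
  {"tx": -2, "ty": 5, "tz": 0, "wx": 0, "wy": 0.02, "wz": 0, "jaw": 1},
  {"tx": -2, "ty": 6, "tz": 0, "wx": 0, "wy": 0, "wz": 0, "jaw": 1},
  {"tx": -2, "ty": 6, "tz": 0, "wx": 0, "wy": 0, "wz": 0, "jaw": 1},
  {"tx": 0, "ty": 5.5, "tz": 1, "wx": 0, "wy": 0, "wz": 0, "jaw": 1},
  {"tx": 0, "ty": 0, "tz": 0, "wx": 0, "wy": 0, "wz": 0, "jaw": 1},
])

```text
t: 15.3
tool_pos: [0.4898, -0.1214, 0.1627]
tool_rot: [3.094, -0.526, -0.022]
contact_force: [-0.3, 0.7, 0.0]
opening: 0.0
```

Run:
```python
from h import *
print("coupling stop mm",S.T@(ray("top",(420,219.5),.016)-np.r_[C,0])*1e3)
delta((0,-175,23))
i=ctrl.get_image("wrist");cv2.imwrite("pics/w15.png",i[:,:,::-1])
s0=cv2.imread("pics/side0.png");s=ctrl.get_image("side")[:,:,::-1];cv2.imwrite("pics/s15.png",s)
t=ctrl.get_image("top")[:,:,::-1];cv2.imwrite("pics/t15.png",t)
for im in(s0,s):
    g=cv2.cvtColor(im,cv2.COLOR_BGR2GRAY);r=g[216:236,312:333]
    m=(r<75);y,x=np.nonzero(m);print(m.sum(),x.mean()+312,y.mean()+216,cv2.minAreaRect(np.c_[x,y].astype(np.float32)))
```

```text
coupling stop mm [ 148.37470898 -183.4241352    16.        ]
t 15.3 stop mm [  -2.7 -173.5  162.7] F stop [-0.5  0.6  0. ] open 0.0 rotleft [0.006 0.013 0.   ]
tool cm [ 0.46  0.07 13.97]
63 323.07936507936506 224.6984126984127 ((11.153846740722656, 8.730769157409668), (16.124515533447266, 3.845076322555542), 29.744882583618164)
60 323.0 224.5 ((11.0, 8.5), (15.60637092590332, 3.6014699935913086), 30.963754653930664)
```

View pics/w15.png

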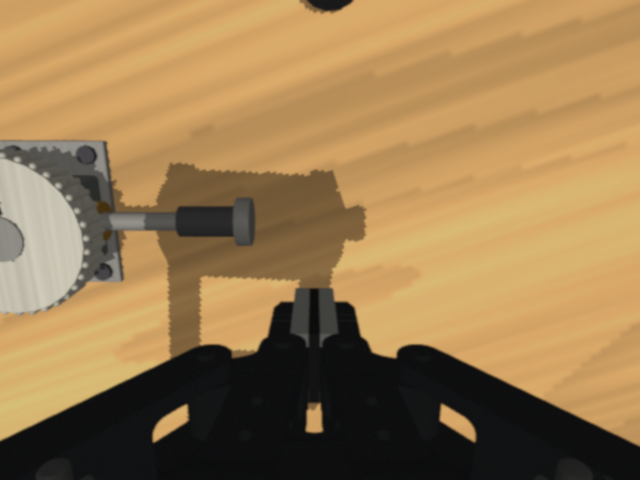

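View pics/s15.png

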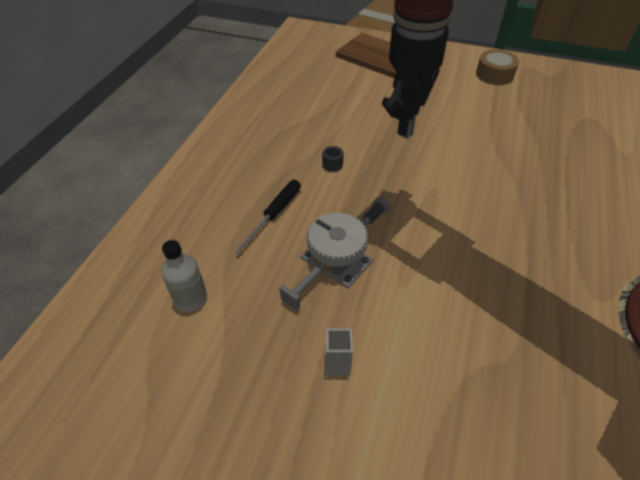

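Run:
```python
from h import *
c=ctrl.camera_info("wrist")
for uv,z in(((249,221),.03),((243,198),.024),((243,245),.024),((180,221),.03),((252,221),.024)): print(S.T@(ray("wrist",uv,z,c)-np.r_[C,0])*1e3)
for uv,z in(((372.5,277.5),.03),):print("top",S.T@(ray("top",uv,z)-np.r_[C,0])*1e3)
```

```text
[   3.18081459 -130.58592517   30.        ]
[  17.02938298 -126.34517865   24.        ]
[ -14.77498498 -125.08482187   24.        ]
[  2.96373323 -86.26802572  30.        ]
[   1.74211811 -131.65371321   24.        ]
top [  -0.95668845 -131.35405696   30.        ]
```

send_rows([
  {"tx": 0.3, "ty": 0.2, "tz": 5, "wx": 0.006, "wy": 0.013, "wz": 0, "jaw": 1},
  {"tx": 0, "ty": 0, "tz": 4, "wx": 0, "wy": 0, "wz": 0, "jaw": 1},
  {"tx": 0, "ty": 0, "tz": 2, "wx": 0, "wy": 0, "wz": 0, "jaw": 1},
  {"tx": 0, "ty": 0, "tz": 1, "wx": 0, "wy": 0, "wz": 0, "jaw": 1},
  {"tx": 0, "ty": 0, "tz": 0, "wx": 0, "wy": 0, "wz": 0, "jaw": 1},
])

```text
t: 16.08
tool_pos: [0.4987, -0.1155, 0.0425]
tool_rot: [-3.099, 0.501, -0.008]
contact_force: [-1.2, -0.5, -0.5]
opening: 0.0
```

Run:
```python
from h import *
delta((0,-150,25))
```

```text
t 16.07 stop mm [   3.7 -165.    42.5] F stop [-1.  -0.8 -0.5] open 0.0 rotleft [-0.003 -0.005  0.016]
tool cm [-0.36 -1.51  1.75]
```

send_rows([
  {"tx": -0.3, "ty": 0, "tz": 1.2, "wx": 0, "wy": 0, "wz": 0.016, "jaw": 1},
  {"tx": 0, "ty": 0, "tz": 0.6, "wx": 0, "wy": 0, "wz": 0, "jaw": 1},
  {"tx": 0, "ty": 0, "tz": 0, "wx": 0, "wy": 0, "wz": 0, "jaw": 1},
])

```text
t: 16.45
tool_pos: [0.4977, -0.1145, 0.0256]
tool_rot: [-3.096, 0.526, -0.015]
contact_force: [-0.5, 0.1, -0.3]
opening: 0.0002
```

Run:
```python
from h import *
delta((0,-150,25))
```

```text
t 16.45 stop mm [   2.5 -164.4   25.6] F stop [-0.5 -0.1 -0.3] open 0.0002 rotleft [-0.003 -0.009  0.   ]
tool cm [-0.25 -1.44  0.07]
```

Now push gently along stop +y (tool −y).

send_rows([
  {"tx": -0.2, "ty": -0.6, "tz": 0, "wx": 0, "wy": -0.009, "wz": 0, "jaw": 1},
  {"tx": 0, "ty": -0.6, "tz": 0, "wx": 0, "wy": 0, "wz": 0, "jaw": 1},
  {"tx": 0, "ty": -0.6, "tz": 0, "wx": 0, "wy": 0, "wz": 0, "jaw": 1},
  {"tx": 0, "ty": -0.6, "tz": 0, "wx": 0, "wy": 0, "wz": 0, "jaw": 1},
])

```text
t: 16.95
tool_pos: [0.5044, -0.0916, 0.0267]
tool_rot: [3.096, -0.526, 0.002]
contact_force: [-1.9, -5.3, -1.0]
opening: 0.0
```

Run:
```python
from h import *
delta((0,-98,25))
```

```text
t 16.95 stop mm [   1.3 -140.6   26.7] F stop [-0.  -5.7 -1. ] open 0.0 rotleft [ 0.001 -0.001  0.   ]
tool cm [-0.12 -4.26  0.17]
```

send_rows([
  {"tx": -0.1, "ty": -0.9, "tz": 0.15, "wx": 0, "wy": 0, "wz": 0, "jaw": 1},
  {"tx": 0, "ty": -0.9, "tz": 0, "wx": 0, "wy": 0, "wz": 0, "jaw": 1},
  {"tx": 0, "ty": -0.9, "tz": 0, "wx": 0, "wy": 0, "wz": 0, "jaw": 1},
  {"tx": 0, "ty": -0.8, "tz": 0, "wx": 0, "wy": 0, "wz": 0, "jaw": 1},
])

```text
t: 17.45
tool_pos: [0.5155, -0.0602, 0.0262]
tool_rot: [3.088, -0.522, 0.003]
contact_force: [-3.0, -5.4, -0.3]
opening: 0.0001
```

Run:
```python
from h import *
delta((0,-98,25))
```

```text
t 17.45 stop mm [   1.4 -107.3   26.2] F stop [-1.  -6.  -0.3] open 0.0001 rotleft [ 0.009 -0.003  0.002]
tool cm [-0.13 -0.93  0.11]
```

send_rows([
  {"tx": -0.1, "ty": -0.4, "tz": 0.1, "wx": 0.009, "wy": 0, "wz": 0, "jaw": 1},
  {"tx": 0, "ty": -0.4, "tz": 0, "wx": 0, "wy": 0, "wz": 0, "jaw": 1},
])

```text
t: 17.7
tool_pos: [0.5181, -0.053, 0.026]
tool_rot: [3.095, -0.522, 0.008]
contact_force: [-1.5, -4.8, -0.7]
opening: 0.0002
```

send_rows([
  {"tx": 0, "ty": -0.3, "tz": 0, "wx": 0, "wy": 0, "wz": 0, "jaw": 1},
  {"tx": 0, "ty": -0.3, "tz": 0, "wx": 0, "wy": 0, "wz": 0, "jaw": 1},
])

```text
t: 17.95
tool_pos: [0.5186, -0.0517, 0.0262]
tool_rot: [3.084, -0.515, 0.004]
contact_force: [-6.6, -18.1, 3.4]
opening: -0.0004
```

Run:
```python
from h import *
delta((0,-98,25))
```

```text
t 17.95 stop mm [  1.4 -98.3  26.2] F stop [ -0.2 -19.2   3.4] open -0.0004 rotleft [ 0.014 -0.005  0.006]
tool cm [-0.14 -0.03  0.11]
```

send_rows([
  {"tx": 0, "ty": -0.35, "tz": 0, "wx": 0, "wy": 0, "wz": 0, "jaw": 1},
  {"tx": 0, "ty": -0.35, "tz": 0, "wx": 0, "wy": 0, "wz": 0, "jaw": 1},
])

```text
t: 18.2
tool_pos: [0.5185, -0.0519, 0.0264]
tool_rot: [3.069, -0.508, -0.004]
contact_force: [-6.2, -16.1, 3.5]
opening: -0.0
```

send_rows([
  {"tx": 0, "ty": 2, "tz": 0, "wx": 0, "wy": 0, "wz": 0, "jaw": 1},
  {"tx": 0, "ty": 3, "tz": 0, "wx": 0, "wy": 0, "wz": 0, "jaw": 1},
  {"tx": 0, "ty": 2, "tz": -4, "wx": 0, "wy": 0, "wz": 0, "jaw": 1},
  {"tx": 0, "ty": 2, "tz": -5, "wx": 0, "wy": 0, "wz": 0, "jaw": 1},
  {"tx": 0, "ty": 0, "tz": 0, "wx": 0, "wy": 0, "wz": 0, "jaw": 1},
])

```text
t: 18.82
tool_pos: [0.4896, -0.1341, 0.1206]
tool_rot: [3.077, -0.511, -0.003]
contact_force: [1.0, -0.1, -0.9]
opening: -0.0
```

Run:
```python
from h import *
state()
w=ctrl.get_image("wrist");c=ctrl.camera_info("wrist");cv2.imwrite("pics/w16.png",w[:,:,::-1])
s=ctrl.get_image("side")[:,:,::-1];t=ctrl.get_image("top")[:,:,::-1]
cv2.imwrite("pics/s16.png",s);cv2.imwrite("pics/t16.png",t)
a=cv2.resize(s[130:380,220:420],None,fx=2.2,fy=2.2);cv2.imwrite("pics/s16c.png",a)
for im in(cv2.imread("pics/side0.png"),s):
    g=cv2.cvtColor(im,cv2.COLOR_BGR2GRAY);r=g[216:236,312:333]
    m=(r<75);y,x=np.nonzero(m);print(m.sum(),x.mean()+312,y.mean()+216,cv2.minAreaRect(np.c_[x,y].astype(np.float32)))
```

```text
t 18.82 stop mm [   1.3 -185.6  120.6] F stop [ 1.   0.2 -0.9] open -0.0 rotleft [ 0.022 -0.002  0.008]
63 323.07936507936506 224.6984126984127 ((11.153846740722656, 8.730769157409668), (16.124515533447266, 3.845076322555542), 29.744882583618164)
60 323.0 224.5 ((11.0, 8.5), (15.60637092590332, 3.6014699935913086), 30.963754653930664)
```

View pics/w16.png

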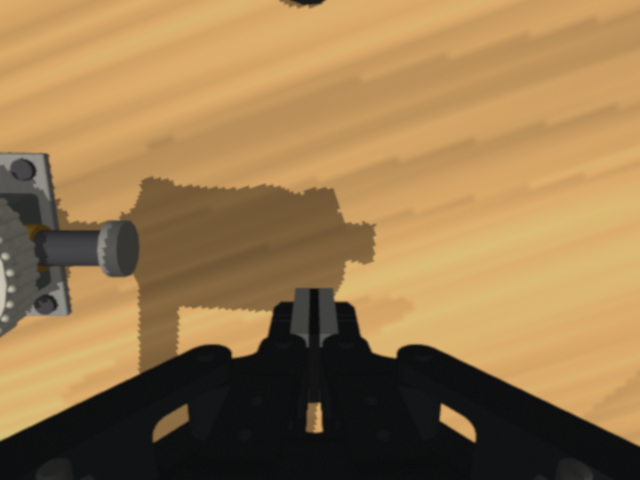

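View pics/s16c.png

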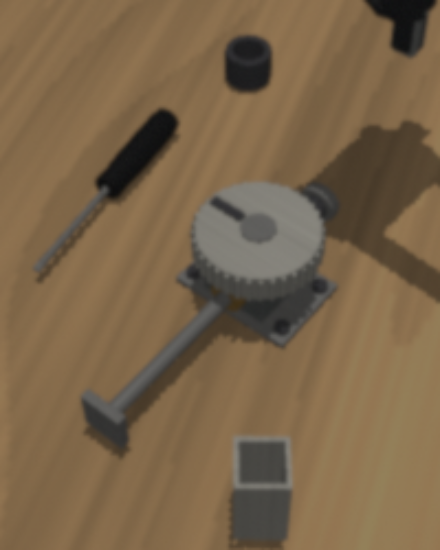

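View pics/t16.png

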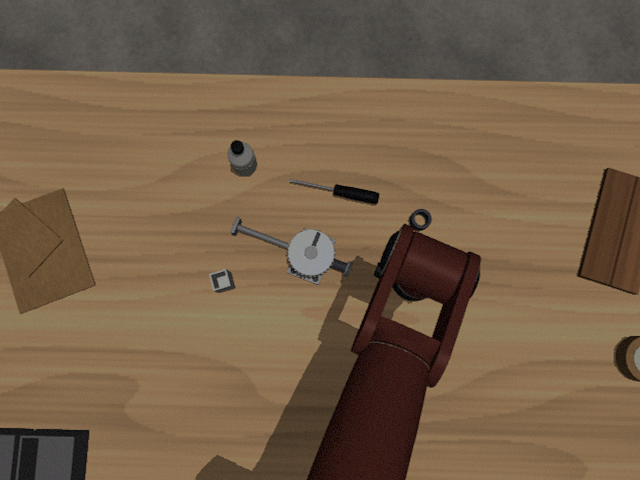

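Run:
```python
from h import *
for f in("top0","t16","side0","s16"):
    g=cv2.cvtColor(cv2.imread(f"pics/{f}.png"),cv2.COLOR_BGR2GRAY).astype(float)
    top=f[0]=="t";x0,y0,x1,y1=(308,231,324,247) if top else (311,215,333,237)
    r=g[y0:y1,x0:x1];w=np.clip(105-r,0,60) if top else np.clip(100-r,0,60)
    # keep big blob only
    n,l,st,_=cv2.connectedComponentsWithStats((w>5).astype(np.uint8));k=1+st[1:,4].argmax();w=w*(l==k)
    yy,xx=np.mgrid[y0:y1,x0:x1];u=(w*xx).sum()/w.sum(),(w*yy).sum()/w.sum()
    p=ray("top" if top else "side",u,.069);d=p[:2]-C;print(f,u,st[k,4],np.linalg.norm(d),np.arctan2(d[1],d[0])-YAW)
```

```text
top0 (np.float64(315.62194315928616), np.float64(238.79048248512888)) 64 0.02647860364660415 0.03985145170797205
t16 (np.float64(315.7845261121857), np.float64(238.7806576402321)) 55 0.026599691815147153 0.028715472092410432
side0 (np.float64(323.63296201085404), np.float64(225.27820622679235)) 115 0.025660728042676245 0.09684392634685263
s16 (np.float64(323.191870478815), np.float64(224.6717189114709)) 90 0.02694152377366833 0.07074483261510112
```

Both views put the ring within about 0.01–0.03 rad of exactly two turns, so I'm handing the job in.

Run:
```python
from station import ctrl
print(ctrl.finish_job())
```

```text
the job is handed in; nothing more can be done
None
```

The job is handed in: the ring was loosened two turns with the shut fingertip, and the rod was then pushed home by its pad, at about 19 s of robot time.

- **Ring:** I rolled the finger anticlockwise round the rim, about 1.6 times round. Pictures after almost every move let me count both turns. The index bar's direction matches its start to 0.01 rad in the top view and 0.03 rad in the side view. Both put the ring slightly short of two full turns, within measuring noise.
- **Rod:** It slid at about 6 N. It then stopped dead with the force at 19 N. A second push did not move it. The wrist picture shows the dark shoulder against the brass bush.
- **Other things:** The screwdriver, bottle, offcut and coupling look unmoved in the last pictures. I compared these by eye, not by measurement. The arm is clear of everything.
- **Disagreement:** The wrist camera put the ring centre about 4 mm from the top view. I used a compromise position and relied on the contact force while rolling. No check failed.

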